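# Set and lock the bread slicing guide

## Task

Set up the bread slicing guide: push its aluminium fence fully home against the two dowel stops, then tighten the loose red wing screw by nudging its wings round clockwise (seen from above) with a fingertip, stroke after stroke, until it comes up against its stop. Push gently from one side at a time: never take the screw or the fence between the fingers, and leave everything else on the counter where it is.

Things in the scene. Friction and masses are not known exactly. Their poses are not given: they have to be found in the camera images.
- guide: bread slicing guide, fixed: wooden board, top 22 mm above the counter. Origin at counter height exactly below the wing screw's axis, z up; board spans own x -110 to 110, y -95 to 215 mm. Two pairs of 70 mm tall dark knife posts at x = -90 and 90, y = 187 mm; two dark dowel stops, 10 mm thick, 28 mm tall, at x = -68 and 68, y = 39 mm
- fence (a joint): slide of the aluminium fence along the guide's y axis, in m: 0 = home, its plate against the two dowel stops (hard stop); positive = that far out towards the guide's +y, at most 0.06. It slides with about 2 N of friction and stays where it is left. A flat slotted tongue 5 mm high runs from it under the wing screw
- fence_outer (a point): middle of the outer face (towards the guide's +y, away from the screw) of the fence's upright plate, 24 mm above the board. The plate is 150 mm long (guide x), 8 mm thick, its top 46 mm above the board; when home its inner face is 44 mm and its outer face 52 mm from the screw's axis
- wing_screw (a joint): turn of the red wing screw in rad, growing clockwise from above (tightening); 9.4248 = fully tight (hard stop, wings parallel to the fence); 0 = fully loose. Starts 0.75 to 1.3 turns short of tight. Friction about 0.05 N m, stays where left, does not rise or sink. The dotted wing points at minus this angle about the guide's z, from the guide's +x; the other wing opposite
- screw_top (a point): centre of the top of the wing screw's hub, 60 mm above the counter. Hub upright, 22 mm across. Two flat upright wings, 6 mm thick, reach 40 mm from the axis; undersides 10 mm, tops 36 mm above the board. They clear the home fence by 4 mm, so a fingertip cannot follow a wing past the fence
- wing_tip (a point): outer end of the dotted wing (a white dot on both its sides), 40 mm from the screw's axis, 23 mm above the board
- salt: small white open salt cup, 48 mm across, 36 mm tall, standing on the guide's board at its far right corner; origin: centre of its underside; leave alone
- skillet: black cast-iron skillet with a cooked meal, 256 mm across the rim, 50 mm tall, handle along its +x to 215 mm from the centre, on the right of the counter; origin: centre of its underside; leave alone
- plate: white plate, 220 mm across, 18 mm tall, on the left of the counter; origin: centre of its underside; leave alone
- toast_a: slice of toast lying flat, 105 x 55 x 16 mm, left of the guide; origin: centre of its underside; leave alone
- toast_b: slice of toast lying flat, 105 x 55 x 16 mm, left of the guide; origin: centre of its underside; leave alone
- mug: blue mug, 80 mm across, 90 mm tall; origin: centre of its underside; leave alone
- spice: amber spice jar with a dark cap, 42 mm across, 85 mm tall, right of the guide; origin: centre of its underside; leave alone
- spoon: wooden spoon lying on the counter right of the guide, along its own x axis; origin: underside near the middle; leave alone

How it is judged:
By the outcome, as a careful person would: the job done as asked, in the order asked, and still so for the second after the job is handed in, with the robot touching nothing.
It also fails if it takes over 67 s, if anything falls off the work surface, if the arm or the gripper's body presses on something with over 40 N, if the wrist force passes 120 N, or if a joint passes its speed limit or range.

## Robot

A 6-joint arm with a two-finger parallel gripper is mounted at the origin on the work surface. World frame = base frame: x ahead of the robot, y to its left, z up, the work surface at z = 0. Lengths are in m, angles in rad, forces in N, time in s.
With the tool pointing down it reaches from about 0.275 to 1 m from the base axis. Payload 8.4 kg.
Tool frame: the origin (TCP) lies midway between the tips of the shut fingers; the grasp point (between the pads) lies 19 mm behind it; z points along the fingers, y is the line along which they close (so a half turn about z gives the same grasp; the last joint's range is limited). The gripper opens to 85 mm and grips with 20 to 120 N. Pads are 22 mm wide; open, the fingers measure 114 mm over their backs; the gripper's body (76 mm by 85 mm) begins 54 mm behind the grasp point. The pads swing forward as they close: fully open they stand 13 mm farther back than shut.
Start: joints at [1.136, 0.353, 1.633, -0, 1.155, -0.002], TCP at [0.262, 0.567, 0.231] pointing down, gripper open.
Joint ranges: [-2.63, 2.63], [-0.92, 2.1], [0.06, 2.66], [-1.3, 4.44], [0, 2.69], [-3.02, 3.02]. Speed limits (rad/s): [2.22, 2.22, 2.79, 3.14, 3.14, 3.14].

## Interface

Orientations are given as a 3x3 rotation matrix whose columns are the frame's x, y, z axes.
In Python, from workcell import arm gives the robot as it stands.
- The arm moves only by the shell command python3 -m jog 'ROWS' [FORCE]. ROWS is JSON, a list of rows, each a list of 7 numbers: the closure, from 0 (fully open) to 1 (shut), then the shift along the tool's x, y, z in units of 40 mm (1.0 is 40 mm), then the turn, a rotation vector about the tool's x, y, z in units of 5 degrees (1.0 is 5 degrees). In form: [[claw, dx, dy, dz, wx, wy, wz], ...]. A call has 1 to 8 rows; each row is the pose to reach, as a shift and turn from the pose commanded when the call began, along the tool's axes at that moment; what a row does not reach only later rows make up. A row lasts 1/12 s, in which the tool goes at most 41.7 mm and 7.16 degrees, less where a joint would pass 70% of its speed; a pose out of reach is approached as far as the arm can. A call with a gripper value outside its range is refused whole. The fingers move at their own pace and stop on an object; FORCE is the grip in N (left out, the last holds). Time passes only in rows, so rows that repeat a pose let the fingers close. It gives the time, the measured TCP pose, the force, the opening and the grip force at its end, in the units of the state.
- arm.get_obs(): the state, without advancing time (a new reading comes with each control period).
- arm.snapshot(name): name is "side" or "top"; returns (picture, depth): 480x640x3 uint8, blue, green, red; 480x640 float32, m along the optical axis (not along the pixel's ray), 0 where there is no reading.
- arm.camera_params(name): a dict with "fx", "fy", "cx", "cy" (pixels), "k1" (the pictures are not rectified: a ray, as slopes to the right and down, at radius r is drawn at 1 + k1 r^2 times it, then the intrinsics apply), "R" (3x3) and "t" (3): a world point X has camera coordinates R X + t. Camera axes: x right, y down, z forward; pixel columns grow to the right and rows downward; lengths in m; the calibration is good to about 2 mm. A picture is of the moment at which its call begins. camera_params takes no time and is no camera call.
- arm.hand_in(): hands the job in; it is judged then, once.
The state is a dict: "clock": time; "q": joint angles; "qd": joint speeds; "joint_efforts": joint torques, N m; "eef_pos": TCP position; "ee_rot": TCP orientation; "contact_force": force on the tool from outside, world axes, zero at the start; "torque": the same for the moment, N m; "width": finger opening in m; "gripper_force": force on a finger pad.
Only numpy, scipy, OpenCV 4.12 (cv2) and the standard library are available. Lean on these libraries where they do the work, as an engineer would, in place of code of your own. Each camera call takes 0.05 s, during which the arm holds its last target. There are 200 camera calls.

## Working session

There is one attempt and no reset: what is moved stays moved. The work goes in short steps, Python scripts to look and compute and a shell command to move; the robot and the scene stay as the last step left them, time stands still between calls to the robot, and variables do not carry over. Pictures are saved under pics/ and viewed, at most 10 in all, crops included, and the job is handed in when it is done.

```bash
mkdir -p pics; ls
python3 - <<'E'
from workcell import arm
import cv2,numpy as np
for n in("top","side"):
    p,d=arm.snapshot(n); cv2.imwrite(f"pics/{n}0.png",p); np.save(f"{n}0.npy",d)
    print(n,arm.camera_params(n))
o=arm.get_obs();print(o["clock"],o["eef_pos"],o["ee_rot"],o["width"])
E
```

```text
pics
top {'fx': 482.4006747769874, 'fy': 482.4006747769874, 'cx': 326.56438395709256, 'cy': 237.8329034131488, 'k1': 0.005961235576027011, 'R': array([[ 0.02750553, -0.99959684, -0.00704278],
       [-0.99578526, -0.02678262, -0.08771778],
       [ 0.08749379,  0.00942582, -0.99612047]]), 't': array([-0.0109454 ,  0.50897377,  1.14865183])}
side {'fx': 593.4372134074671, 'fy': 593.4372134074671, 'cx': 326.72481705829875, 'cy': 242.82940042957088, 'k1': -0.12337110739444399, 'R': array([[-0.98437336, -0.1753174 ,  0.01651949],
       [-0.10142276,  0.48776942, -0.86706079],
       [ 0.14395314, -0.855187  , -0.49792839]]), 't': array([0.47655424, 0.12620464, 1.66368223])}
0.1 [0.2619336  0.56698613 0.23062029] [[-9.07822313e-01  4.19354693e-01 -5.37592602e-04]
 [ 4.19355038e-01  9.07821557e-01 -1.17175002e-03]
 [-3.34071601e-06 -1.28918298e-03 -9.99999169e-01]] 0.08514142668108443
```

View pics/top0.png

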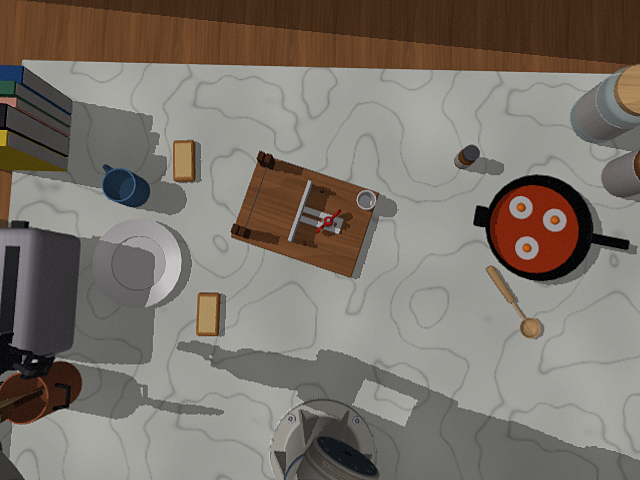

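View pics/side0.png

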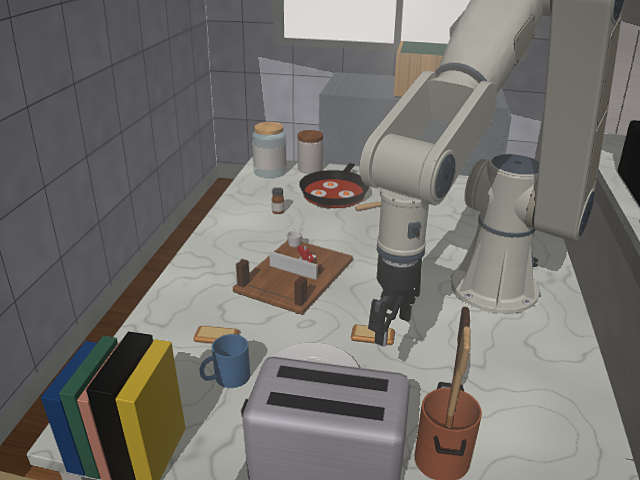

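Top view: guide in the middle, screw at about (327,221), fence plate at about (300,212), posts at (265,158) and (240,230), salt at (366,200). Side view: the fence stands in front of the screw at about (295,264), and the arm is clear of it.

```bash
cat > h.py <<'E'
import numpy as np,cv2
from workcell import arm
def ray(n,uv):
    c=arm.camera_params(n); uv=np.asarray(uv,float).reshape(-1,2)
    d=(uv-[c["cx"],c["cy"]])/[c["fx"],c["fy"]]; s=d.copy()
    for _ in range(5): s=d/(1+c["k1"]*(s**2).sum(1,keepdims=True))
    return -c["R"].T@c["t"], np.c_[s,np.ones(len(s))]@c["R"]
def onz(n,uv,z):
    o,r=ray(n,uv); return o+r*((z-o[2])/r[:,2])[:,None]
def proj(n,X):
    c=arm.camera_params(n); p=np.atleast_2d(X)@c["R"].T+c["t"]; s=p[:,:2]/p[:,2:]
    return s*(1+c["k1"]*(s**2).sum(1,keepdims=True))*[c["fx"],c["fy"]]+[c["cx"],c["cy"]]
def red(p):
    h=cv2.cvtColor(p,cv2.COLOR_BGR2HSV); return (((h[...,0]<6)|(h[...,0]>172))&(h[...,1]>150)&(h[...,2]>70))
E
python3 - <<'E'
from h import *
p=cv2.imread("pics/top0.png"); d=np.load("top0.npy")
c=arm.camera_params("top")
# heights from depth
v,u=np.mgrid[130:290,215:400]; uv=np.c_[u.ravel(),v.ravel()]
o,r=ray("top",uv); P=o+r*d[v,u].ravel()[:,None]
z=P[:,2]
print("hist",np.histogram(z,bins=np.arange(-.01,.11,.005)))
b=P[(z>.016)]
board=P[(z>.014)]
m=np.zeros((480,640),np.uint8); m[uv[z>.012][:,1],uv[z>.012][:,0]]=255
cs=max(cv2.findContours(m,0,1)[0],key=cv2.contourArea)
B=onz("top",uv[(z>.014)&(z<.03)],.022)[:,:2].astype(np.float32)
rc=cv2.minAreaRect(B);print("rect",rc); print(cv2.boxPoints(rc))
R=red(p)[v,u].ravel()
q=uv[R]; print("red n",len(q),q.mean(0),"z",np.percentile(z[R],[5,50,95]))
X=onz("top",q,.058)[:,:2]; print("screw centre",X.mean(0),"pca",np.linalg.svd(X-X.mean(0))[2][0])
T=(z>.058)&(z<.075)&~R
F=P[T]; FX=onz("top",uv[T],.068)[:,:2]; print("fence?",T.sum(),uv[T].min(0),uv[T].max(0))
print(cv2.minAreaRect(FX.astype(np.float32)))
P2=P[z>.08]; print("posts",len(P2)); 
cv2.imwrite("pics/crop0.png",cv2.resize(p[140:285,225:390],None,fx=4,fy=4,interpolation=cv2.INTER_CUBIC))
s=cv2.imread("pics/side0.png"); cv2.imwrite("pics/crops0.png",cv2.resize(s[220:310,225:360],None,fx=5,fy=5,interpolation=cv2.INTER_CUBIC))
E
```

```text
hist (array([ 229, 8319, 9301,  320,   20, 1708, 7010, 1417,  116,   38,   51,
         76,   95,  151,   94,  189,   55,   25,   16,   69,  158,   20,
          0]), array([-0.01 , -0.005,  0.   ,  0.005,  0.01 ,  0.015,  0.02 ,  0.025,
        0.03 ,  0.035,  0.04 ,  0.045,  0.05 ,  0.055,  0.06 ,  0.065,
        0.07 ,  0.075,  0.08 ,  0.085,  0.09 ,  0.095,  0.1  ,  0.105]))
rect ((0.5654682517051697, 0.05821298807859421), (0.30823612213134766, 0.21927884221076965), 72.86627960205078)
[[ 0.41529104 -0.05676521]
 [ 0.62483823 -0.12136537]
 [ 0.71564543  0.17319119]
 [ 0.5060983   0.23779134]]
red n 111 [327.62162162 221.15315315] z [0.04431183 0.05698517 0.06243626]
screw centre [0.54553748 0.00114299] pca [-0.69190928  0.72198445]
fence? 356 [233 155] [375 240]
((0.5635448694229126, 0.05299844592809677), (0.29288968443870544, 0.19915181398391724), 73.1395034790039)
posts 386
```

View pics/crop0.png

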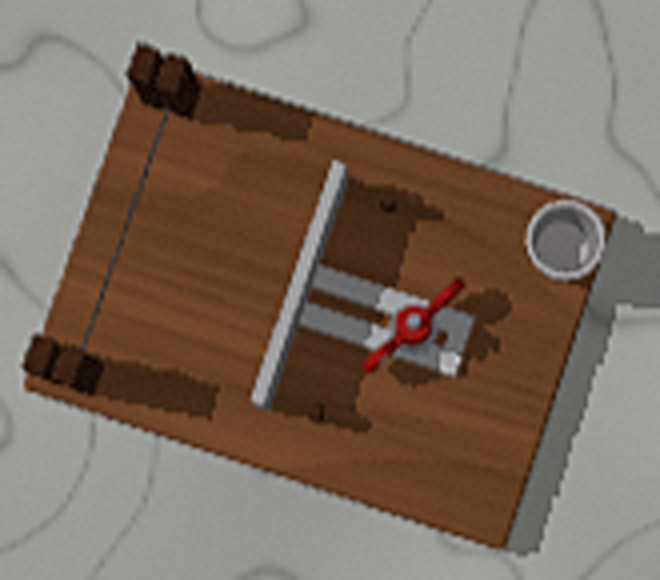

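View pics/crops0.png

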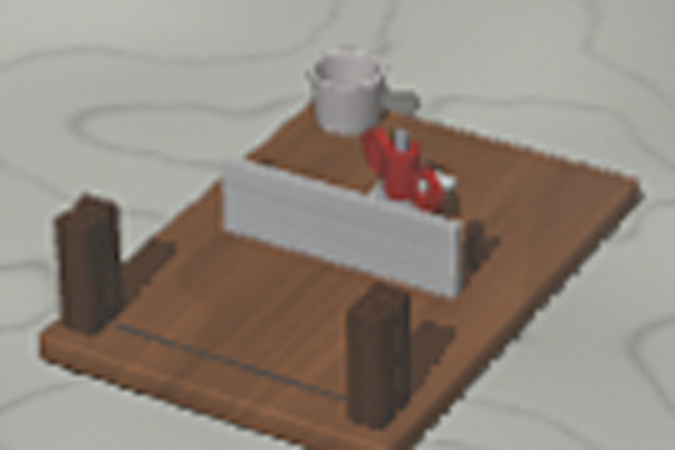

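The crops show the fence plate's top edge from crop (338,165) to (262,402). The dotted wing (white dot at side crop (430,183)) is the lower-left one in the top view. That puts the wing at about 151° in the guide, so the screw is at about 209° and has about 331° to go.

```bash
cat >> h.py <<'E'
G=np.array([.5465,.001]); YAW=np.radians(-17.1)
A=np.array([[np.cos(YAW),np.sin(YAW)],[-np.sin(YAW),np.cos(YAW)]]) # world->guide
def tog(X): return (np.atleast_2d(X)[:,:2]-G)@A.T*1000
def where():
    o=arm.get_obs(); R=o["ee_rot"]; print("t",round(o["clock"],2),"guide mm",tog(o["eef_pos"]).round(1),"z",o["eef_pos"][2].round(4),"F",o["contact_force"].round(1),"xdir-off deg",np.degrees(np.arctan2(R[1,0],R[0,0])-YAW-np.pi).round(2),"q",o["q"].round(2))
    return o
def shift(gx,gy,z):
    o=arm.get_obs(); w=np.r_[G+A.T@[gx/1000,gy/1000],z]; return (o["ee_rot"].T@(w-o["eef_pos"])/.04).round(2)
E
python3 - <<'E'
from h import *
p=cv2.imread("pics/top0.png"); d=np.load("top0.npy")
where()
e=tog(onz("top",[[225+338/4,140+165/4],[225+262/4,140+402/4]],.068)); print("fence",e)
g=cv2.cvtColor(p,cv2.COLOR_BGR2HSV); m=(g[...,1]<60)&(g[...,2]>100)
v,u=np.nonzero(m); X=tog(onz("top",np.c_[u,v],.068)); k=(abs(X[:,0])<70)&(X[:,1]>45)&(X[:,1]<130)
X=X[k]; print(np.histogram(X[:,1],bins=np.arange(45,130,4)))
for lo,hi in((-70,-30),(30,70)): 
    s=X[(X[:,0]>lo)&(X[:,0]<hi)]; print(np.percentile(s[:,1],[2,50,98]))
v,u=np.mgrid[185:215,350:385]; h=g[185:215,350:385]; print("salt",tog(onz("top",[[366.5,200]],.058)))
print("shift above outer",shift(0,150,.16), shift(0,150,.045))
E
```

```text
t 0.1 guide mm [[-438.4  457.3]] z 0.2306 F [ 0.5 -0.7 -0.3] xdir-off deg -7.69 q [ 1.14  0.35  1.63 -0.    1.16 -0.  ]
fence [[ 73.95100005  70.20850939]
 [-72.83153005  66.9277659 ]]
(array([ 16,  18,  14,  19,   7,  56, 102,  65,   0,   0,   0,   0,   0,
         0,   0,   0,   0,   0,   0,   0,   0]), array([ 45,  49,  53,  57,  61,  65,  69,  73,  77,  81,  85,  89,  93,
        97, 101, 105, 109, 113, 117, 121, 125, 129]))
[67.07166468 71.04127642 75.36672252]
[66.9056448  71.22771536 75.11122527]
salt [[ 76.20716569 -71.23762029]]
shift above outer [-11.89  -6.14   1.77] [-11.89  -6.14   4.65]
```

```bash
python3 -m jog '[[1,-0.8,-0.4,0.1,0,0,-0.8],[1,-1.7,-0.9,0.25,0,0,-1.54],[1,-2.5,-1.3,0.4,0,0,-1.54],[1,-3.4,-1.75,0.5,0,0,-1.54],[1,-4.2,-2.2,0.6,0,0,-1.54],[1,-5.1,-2.6,0.8,0,0,-1.54],[1,-5.9,-3.1,0.9,0,0,-1.54],[1,-6.7,-3.5,1.0,0,0,-1.54]]' 20; python3 -c "
from h import *
where();print(shift(0,120,.16))"
```

```text
clock: 0.77
eef_pos: [0.447, 0.3257, 0.1906]
ee_rot: [[-0.956, 0.294, -0.001], [0.294, 0.956, -0.001], [0.001, -0.001, -1.0]]
contact_force: [0.7, -0.4, -0.5]
width: -0.0001
gripper_force: 0.0
t 0.77 guide mm [[-190.6  281.1]] z 0.1906 F [ 0.7 -0.4 -0.5] xdir-off deg -0.0 q [ 0.63  0.29  1.83 -0.    1.03 -0.65]
[-4.76 -4.03  0.77]
```

```bash
python3 -m jog '[[1,-0.8,-0.65,0.1,0,0,0],[1,-1.5,-1.3,0.2,0,0,0],[1,-2.3,-1.9,0.35,0,0,0],[1,-3.1,-2.6,0.5,0,0,0],[1,-3.9,-3.3,0.65,0,0,0],[1,-4.6,-3.9,0.75,0,0,0],[1,-4.75,-4.0,0.77,0,0,0],[1,-4.75,-4.0,0.77,0,0,0]]'; python3 -c "
from h import *
where();print(shift(0,110,.042))"
```

```text
clock: 1.43
eef_pos: [0.5821, 0.1169, 0.1597]
ee_rot: [[-0.955, 0.297, -0.001], [0.297, 0.955, -0.0], [0.001, -0.001, -1.0]]
contact_force: [-0.3, 1.1, 0.1]
width: 0.0001
gripper_force: 0.0
t 1.43 guide mm [[-1.000e-01  1.212e+02]] z 0.1597 F [-0.3  1.1  0.1] xdir-off deg -0.21 q [ 0.2   0.38  1.77 -0.    0.99 -1.07]
[-0.   -0.28  2.94]
```

Descend, then push slowly towards -y (finger centre to about y=92 first).

```bash
python3 -m jog '[[1,0,0,0.7,0,0,0],[1,0,0,1.4,0,0,0],[1,0,0,2.1,0,0,0],[1,0,0,2.7,0,0,0],[1,0,-0.1,2.94,0,0,0],[1,0,-0.3,2.94,0,0,0],[1,0,-0.5,2.94,0,0,0],[1,0,-0.6,2.94,0,0,0]]'; python3 -c "
from h import *
where()"
```

```text
clock: 2.1
eef_pos: [0.5744, 0.0956, 0.0443]
ee_rot: [[-0.956, 0.294, 0.001], [0.294, 0.956, 0.0], [-0.001, 0.0, -1.0]]
contact_force: [0.1, -0.3, 0.7]
width: -0.0
gripper_force: 0.0
t 2.1 guide mm [[-1.2 98.6]] z 0.0443 F [ 0.1 -0.3  0.7] xdir-off deg 0.02 q [ 0.16  0.52  1.86 -0.    0.76 -1.11]
```

```bash
python3 -m jog '[[1,0,-0.04,0,0,0,0],[1,0,-0.08,0,0,0,0],[1,0,-0.12,0,0,0,0],[1,0,-0.16,0,0,0,0],[1,0,-0.20,0,0,0,0],[1,0,-0.24,0,0,0,0],[1,0,-0.28,0,0,0,0],[1,0,-0.32,0,0,0,0]]'; python3 -c "
from h import *
where()"
```

```text
clock: 2.77
eef_pos: [0.5707, 0.0841, 0.043]
ee_rot: [[-0.956, 0.294, 0.001], [0.294, 0.956, 0.0], [-0.0, 0.0, -1.0]]
contact_force: [0.6, 2.5, 1.8]
width: -0.0001
gripper_force: 1.1
t 2.77 guide mm [[-1.3 86.5]] z 0.043 F [0.6 2.5 1.8] xdir-off deg 0.0 q [ 0.14  0.52  1.87  0.    0.75 -1.13]
```

```bash
python3 -m jog '[[1,0,-0.05,0,0,0,0],[1,0,-0.10,0,0,0,0],[1,0,-0.15,0,0,0,0],[1,0,-0.2,0,0,0,0],[1,0,-0.25,0,0,0,0],[1,0,-0.3,0,0,0,0],[1,0,-0.35,0,0,0,0],[1,0,-0.40,0,0,0,0]]'; python3 -c "
from h import *
where()"
```

```text
clock: 3.43
eef_pos: [0.5658, 0.0684, 0.0429]
ee_rot: [[-0.956, 0.294, 0.0], [0.294, 0.956, 0.0], [-0.0, 0.0, -1.0]]
contact_force: [1.0, 1.9, 1.3]
width: -0.0001
gripper_force: 1.1
t 3.43 guide mm [[-1.4 70.1]] z 0.0429 F [1.  1.9 1.3] xdir-off deg 0.0 q [ 0.12  0.51  1.89 -0.    0.74 -1.15]
```

```bash
python3 -m jog '[[1,0,-0.03,0,0,0,0],[1,0,-0.06,0,0,0,0],[1,0,-0.09,0,0,0,0],[1,0,-0.09,0,0,0,0]]'; python3 -c "
from h import *
where()"
```

```text
clock: 3.77
eef_pos: [0.5649, 0.0654, 0.0429]
ee_rot: [[-0.956, 0.294, 0.001], [0.294, 0.956, 0.001], [-0.0, 0.001, -1.0]]
contact_force: [2.3, 4.0, 1.4]
width: 0.0002
gripper_force: 2.1
t 3.77 guide mm [[-1.4 67. ]] z 0.0429 F [2.3 4.  1.4] xdir-off deg -0.02 q [ 0.11  0.51  1.89  0.    0.74 -1.16]
```

```bash
python3 -m jog '[[1,0,-0.02,0,0,0,0],[1,0,-0.04,0,0,0,0],[1,0,-0.06,0,0,0,0],[1,0,-0.06,0,0,0,0]]'; python3 -c "
from h import *
where()"
```

```text
clock: 4.1
eef_pos: [0.5649, 0.0651, 0.043]
ee_rot: [[-0.955, 0.295, 0.002], [0.295, 0.955, 0.003], [-0.001, 0.004, -1.0]]
contact_force: [3.8, 17.0, -1.8]
width: -0.0
gripper_force: 8.7
t 4.1 guide mm [[-1.3 66.7]] z 0.043 F [ 3.8 17.  -1.8] xdir-off deg -0.07 q [ 0.11  0.51  1.89  0.    0.74 -1.16]
```

```bash
python3 -m jog '[[1,0,-0.02,0,0,0,0],[1,0,-0.04,0,0,0,0],[1,0,-0.04,0,0,0,0]]'; python3 -c "
from h import *
where()"
```

```text
clock: 4.35
eef_pos: [0.5649, 0.065, 0.0431]
ee_rot: [[-0.955, 0.296, 0.003], [0.296, 0.955, 0.005], [-0.001, 0.006, -1.0]]
contact_force: [4.9, 25.2, -3.4]
width: 0.0003
gripper_force: 13.0
t 4.35 guide mm [[-1.2 66.6]] z 0.0431 F [ 4.9 25.2 -3.4] xdir-off deg -0.1 q [ 0.11  0.51  1.89  0.01  0.74 -1.17]
```

Fence is home: hard contact at 25 N, with the finger centre at y≈66.6. Back off, lift and move above the start of stroke 1.

```bash
python3 -m jog '[[1,0,0.15,0,0,0,0],[1,0,0.4,0,0,0,0],[1,0,0.5,-0.6,0,0,0],[1,0,0.5,-1.4,0,0,0],[1,-0.2,0.4,-2.1,0,0,0],[1,-0.6,-0.3,-2.2,0,0,0],[1,-0.97,-1.1,-2.2,0,0,0],[1,-0.97,-1.15,-2.2,0,0,0]]'
python3 - <<'E'
from h import *
where();print(shift(38,16,.037))
p,d=arm.snapshot("top"); cv2.imwrite("pics/t1.png",p)
s,_=arm.snapshot("side"); 
a=cv2.resize(p[150:270,230:390],(640,480),interpolation=2); b=cv2.resize(s[215:315,225:358],(640,480),interpolation=2)
cv2.imwrite("pics/c1.png",cv2.resize(np.hstack([a,b]),(800,300)))
psi=np.radians(np.arange(24,-157,-6)); 
c=32*np.c_[np.cos(psi),np.sin(psi)]
for i,x in enumerate(c): print(np.degrees(psi[i]).round(),x.round(1),end=" ")
E
```

```text
clock: 5.02
eef_pos: [0.588, 0.0019, 0.1317]
ee_rot: [[-0.955, 0.295, 0.001], [0.295, 0.955, -0.002], [-0.002, -0.002, -1.0]]
contact_force: [-0.3, 0.7, 0.6]
width: -0.0001
gripper_force: 0.0
t 5.02 guide mm [[39.4 13.1]] z 0.1317 F [-0.3  0.7  0.6] xdir-off deg -0.07 q [ 0.    0.41  1.8  -0.    0.93 -1.27]
[0.04 0.08 2.37]
24.0 [29.2 13. ] 18.0 [30.4  9.9] 12.0 [31.3  6.7] 6.0 [31.8  3.3] 0.0 [32.  0.] -6.0 [31.8 -3.3] -12.0 [31.3 -6.7] -18.0 [30.4 -9.9] -24.0 [ 29.2 -13. ] -30.0 [ 27.7 -16. ] -36.0 [ 25.9 -18.8] -42.0 [ 23.8 -21.4] -48.0 [ 21.4 -23.8] -54.0 [ 18.8 -25.9] -60.0 [ 16.  -27.7] -66.0 [ 13.  -29.2] -72.0 [  9.9 -30.4] -78.0 [  6.7 -31.3] -84.0 [  3.3 -31.8] -90.0 [  0. -32.] -96.0 [ -3.3 -31.8] -102.0 [ -6.7 -31.3] -108.0 [ -9.9 -30.4] -114.0 [-13.  -29.2] -120.0 [-16.  -27.7] -126.0 [-18.8 -25.9] -132.0 [-21.4 -23.8] -138.0 [-23.8 -21.4] -144.0 [-25.9 -18.8] -150.0 [-27.7 -16. ] -156.0 [-29.2 -13. ]
```

View pics/c1.png

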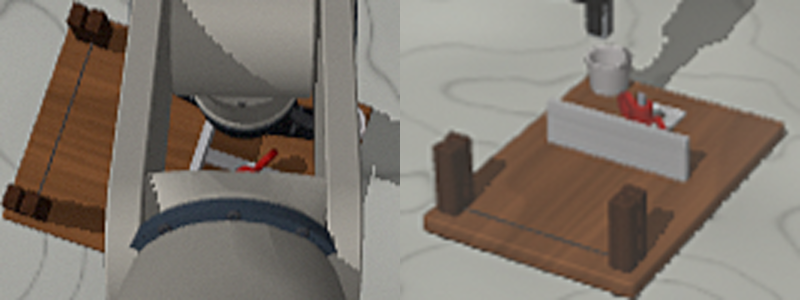

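The left half (top) shows the arm covering part of the guide, with the fence now close to the wing. The right half (side) shows the gripper above the far end, clear of the salt. Descend next.

```bash
python3 -m jog '[[1,0.04,0.08,0.6,0,0,0],[1,0.04,0.08,1.2,0,0,0],[1,0.04,0.08,1.7,0,0,0],[1,0.04,0.08,2.1,0,0,0],[1,0.04,0.08,2.35,0,0,0],[1,0.04,0.08,2.37,0,0,0]]'; python3 -c "
from h import *
where(); print(shift(31.3,6.7,.037),shift(31.8,-3.3,.037))"
```

```text
clock: 5.62
eef_pos: [0.5845, 0.0104, 0.0337]
ee_rot: [[-0.956, 0.293, -0.004], [0.293, 0.956, -0.0], [0.004, -0.001, -1.0]]
contact_force: [0.0, 0.1, -0.2]
width: -0.0001
gripper_force: 0.0
t 5.62 guide mm [[33.6 20.1]] z 0.0337 F [ 0.   0.1 -0.2] xdir-off deg 0.04 q [ 0.02  0.54  1.85  0.    0.75 -1.26]
[ 0.06 -0.34 -0.08] [ 0.04 -0.59 -0.08]
```

```bash
python3 -m jog '[[1,0.04,-0.1,-0.06,0,0,0],[1,0.04,-0.18,-0.08,0,0,0],[1,0.04,-0.25,-0.08,0,0,0],[1,0.04,-0.33,-0.08,0,0,0],[1,0.04,-0.42,-0.08,0,0,0],[1,0.04,-0.5,-0.08,0,0,0],[1,0.05,-0.58,-0.08,0,0,0],[1,0.06,-0.67,-0.08,0,0,0]]'; python3 -c "
from h import *
where()"
```

```text
clock: 6.28
eef_pos: [0.5765, -0.0156, 0.0395]
ee_rot: [[-0.956, 0.294, 0.001], [0.294, 0.956, 0.0], [-0.001, 0.0, -1.0]]
contact_force: [1.0, 1.9, 0.2]
width: -0.0001
gripper_force: 1.0
t 6.28 guide mm [[33.6 -7. ]] z 0.0395 F [1.  1.9 0.2] xdir-off deg -0.01 q [-0.03  0.53  1.87  0.    0.74 -1.3 ]
```

```bash
python3 -m jog '[[1,0.08,-0.07,0.04,0,0,0],[1,0.11,-0.15,0.05,0,0,0],[1,0.15,-0.22,0.05,0,0,0],[1,0.19,-0.3,0.05,0,0,0],[1,0.24,-0.36,0.05,0,0,0],[1,0.3,-0.42,0.05,0,0,0],[1,0.37,-0.47,0.05,0,0,0],[1,0.44,-0.52,0.05,0,0,0]]'; python3 -c "
from h import *
where()"
```

```text
clock: 6.95
eef_pos: [0.5531, -0.0303, 0.0373]
ee_rot: [[-0.956, 0.294, 0.0], [0.294, 0.956, -0.0], [-0.0, -0.0, -1.0]]
contact_force: [2.2, 1.3, -0.1]
width: -0.0
gripper_force: 0.9
t 6.95 guide mm [[ 15.5 -27.9]] z 0.0373 F [ 2.2  1.3 -0.1] xdir-off deg 0.0 q [-0.06  0.5   1.92 -0.    0.71 -1.33]
```

```bash
python3 -m jog '[[1,0.06,-0.03,0,0,0,0],[1,0.14,-0.06,0,0,0,0],[1,0.22,-0.08,0,0,0,0],[1,0.3,-0.1,0,0,0,0],[1,0.39,-0.1,0,0,0,0],[1,0.47,-0.1,0,0,0,0],[1,0.55,-0.08,0,0,0,0],[1,0.63,-0.06,0,0,0,0]]'
python3 - <<'E'
from h import *
where()
p,d=arm.snapshot("side"); cv2.imwrite("pics/s2.png",cv2.resize(p[215:315,225:358],(532,400),interpolation=2))
E
```

```text
clock: 7.62
eef_pos: [0.5284, -0.025, 0.0373]
ee_rot: [[-0.956, 0.294, 0.0], [0.294, 0.956, -0.0], [-0.0, -0.0, -1.0]]
contact_force: [3.6, -2.2, -0.1]
width: -0.0001
gripper_force: 1.5
t 7.62 guide mm [[ -9.7 -30.1]] z 0.0373 F [ 3.6 -2.2 -0.1] xdir-off deg 0.01 q [-0.05  0.48  1.98 -0.    0.69 -1.32]
```

View pics/s2.png

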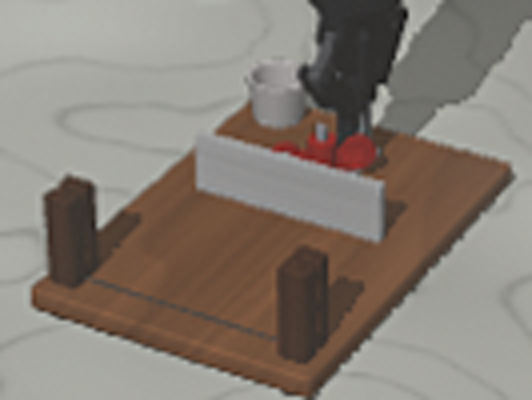

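The finger (about (355,120)) is pushing the undotted wing from behind; salt and fence are undisturbed. Continue the arc.

```bash
python3 -m jog '[[1,0.08,0.02,0,0,0,0],[1,0.16,0.06,0,0,0,0],[1,0.23,0.1,0,0,0,0],[1,0.29,0.16,0,0,0,0],[1,0.35,0.22,0,0,0,0],[1,0.4,0.28,0,0,0,0],[1,0.4,0.28,0,0,0,0]]'; python3 -c "
from h import *
where()"
```

```text
clock: 8.25
eef_pos: [0.5157, -0.009, 0.0371]
ee_rot: [[-0.956, 0.294, -0.001], [0.294, 0.956, 0.0], [0.001, -0.0, -1.0]]
contact_force: [1.0, -0.4, 0.1]
width: -0.0003
gripper_force: 0.1
t 8.25 guide mm [[-26.5 -18.6]] z 0.0371 F [ 1.  -0.4  0.1] xdir-off deg 0.02 q [-0.02  0.46  2.01  0.    0.68 -1.29]
```

```bash
python3 -m jog '[[1,0,-0.2,0,0,0,0],[1,0,-0.25,-0.4,0,0,0],[1,0,-0.25,-1.2,0,0,0],[1,-0.3,0.1,-1.8,0,0,0],[1,-0.9,0.6,-1.8,0,0,0],[1,-1.59,1.07,-1.8,0,0,0],[1,-1.59,1.07,-1.8,0,0,0],[1,-1.59,1.07,-1.8,0,0,0]]'
python3 - <<'E'
from h import *
where(); print(shift(36,24,.037))
p,d=arm.snapshot("side"); q=p[215:315,225:358]
cv2.imwrite("pics/s3.png",cv2.resize(q,(532,400),interpolation=2))
E
```

```text
clock: 8.92
eef_pos: [0.5907, 0.0127, 0.1091]
ee_rot: [[-0.956, 0.293, 0.0], [0.293, 0.956, 0.0], [-0.0, 0.0, -1.0]]
contact_force: [-0.5, 0.1, -0.6]
width: -0.0002
gripper_force: 0.0
t 8.92 guide mm [[38.9 24.2]] z 0.1091 F [-0.5  0.1 -0.6] xdir-off deg 0.04 q [ 0.02  0.44  1.81  0.    0.89 -1.25]
[ 0.07 -0.01  1.8 ]
```

View pics/s3.png

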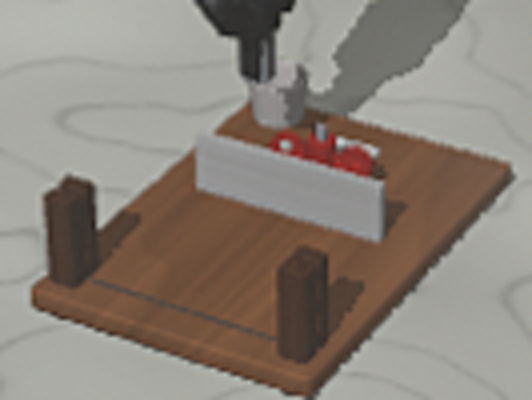

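The wings are about parallel to the fence, with the dotted wing (dot at (286,147)) towards +x, as planned. Descend behind it.

```bash
python3 -m jog '[[1,0.07,0,0.5,0,0,0],[1,0.07,0,1.0,0,0,0],[1,0.07,0,1.4,0,0,0],[1,0.07,0,1.65,0,0,0],[1,0.07,0,1.78,0,0,0],[1,0.07,0,1.78,0,0,0]]'; python3 -c "
from h import *
where()"
```

```text
clock: 9.47
eef_pos: [0.5859, 0.0131, 0.037]
ee_rot: [[-0.956, 0.294, -0.003], [0.294, 0.956, -0.0], [0.002, -0.001, -1.0]]
contact_force: [0.4, 0.2, 0.8]
width: -0.0002
gripper_force: 0.0
t 9.47 guide mm [[34.1 23.1]] z 0.037 F [0.4 0.2 0.8] xdir-off deg -0.02 q [ 0.02  0.54  1.85  0.    0.75 -1.25]
```

```bash
python3 -m jog '[[1,0.05,-0.08,0,0,0,0],[1,0.07,-0.16,0,0,0,0],[1,0.08,-0.24,0,0,0,0],[1,0.08,-0.31,0,0,0,0],[1,0.08,-0.39,0,0,0,0],[1,0.08,-0.49,0,0,0,0],[1,0.08,-0.59,0,0,0,0],[1,0.09,-0.67,0,0,0,0]]'; python3 -c "
from h import *
where()"
```

```text
clock: 10.13
eef_pos: [0.5757, -0.0115, 0.0381]
ee_rot: [[-0.956, 0.294, -0.0], [0.294, 0.956, -0.0], [0.0, -0.0, -1.0]]
contact_force: [1.2, 2.4, 0.6]
width: -0.0
gripper_force: 1.1
t 10.13 guide mm [[31.6 -3.4]] z 0.0381 F [1.2 2.4 0.6] xdir-off deg -0.0 q [-0.02  0.53  1.87 -0.    0.74 -1.29]
```

```bash
python3 -m jog '[[1,0.01,-0.08,0.02,0,0,0],[1,0.03,-0.16,0.02,0,0,0],[1,0.06,-0.24,0.02,0,0,0],[1,0.1,-0.31,0.02,0,0,0],[1,0.14,-0.38,0.02,0,0,0],[1,0.19,-0.45,0.02,0,0,0],[1,0.25,-0.51,0.02,0,0,0],[1,0.32,-0.56,0.02,0,0,0]]'; python3 -c "
from h import *
where()"
```

```text
clock: 10.8
eef_pos: [0.557, -0.029, 0.0373]
ee_rot: [[-0.956, 0.294, 0.0], [0.294, 0.956, -0.0], [-0.0, -0.0, -1.0]]
contact_force: [2.4, 0.9, -1.3]
width: 0.0001
gripper_force: 1.0
t 10.8 guide mm [[ 18.9 -25.6]] z 0.0373 F [ 2.4  0.9 -1.3] xdir-off deg 0.0 q [-0.05  0.51  1.92 -0.    0.72 -1.33]
```

```bash
python3 -m jog '[[1,0.07,-0.05,0,0,0,0],[1,0.14,-0.08,0,0,0,0],[1,0.22,-0.11,0,0,0,0],[1,0.3,-0.13,0,0,0,0],[1,0.39,-0.15,0,0,0,0],[1,0.47,-0.15,0,0,0,0],[1,0.55,-0.15,0,0,0,0],[1,0.63,-0.13,0,0,0,0]]'; python3 -c "
from h import *
where()"
```

```text
clock: 11.47
eef_pos: [0.5314, -0.0264, 0.0374]
ee_rot: [[-0.956, 0.294, 0.0], [0.294, 0.956, -0.0], [-0.001, -0.0, -1.0]]
contact_force: [3.7, -1.7, -0.0]
width: 0.0
gripper_force: 1.7
t 11.47 guide mm [[ -6.3 -30.6]] z 0.0374 F [ 3.7 -1.7 -0. ] xdir-off deg 0.0 q [-0.05  0.48  1.97 -0.    0.69 -1.32]
```

```bash
python3 -m jog '[[1,0.09,0.01,0,0,0,0],[1,0.17,0.03,0,0,0,0],[1,0.24,0.07,0,0,0,0],[1,0.31,0.12,0,0,0,0],[1,0.38,0.17,0,0,0,0],[1,0.44,0.23,0,0,0,0],[1,0.48,0.26,0,0,0,0],[1,0.48,0.26,0,0,0,0]]'; python3 -c "
from h import *
where()"
```

```text
clock: 12.13
eef_pos: [0.5154, -0.0102, 0.0371]
ee_rot: [[-0.956, 0.294, -0.001], [0.294, 0.956, 0.0], [0.001, -0.0, -1.0]]
contact_force: [0.0, -0.5, 0.8]
width: 0.0002
gripper_force: 0.2
t 12.13 guide mm [[-26.5 -19.9]] z 0.0371 F [ 0.  -0.5  0.8] xdir-off deg 0.02 q [-0.02  0.46  2.01  0.    0.68 -1.3 ]
```

```bash
python3 -m jog '[[1,0.01,0.02,0,0,0,0],[1,0.02,0.04,0,0,0,0],[1,0.02,0.06,0,0,0,0],[1,0.02,0.06,0,0,0,0]]'; python3 -c "
from h import *
where()"
```

```text
clock: 12.47
eef_pos: [0.5157, -0.0081, 0.0371]
ee_rot: [[-0.956, 0.294, -0.001], [0.294, 0.956, 0.0], [0.001, -0.0, -1.0]]
contact_force: [-1.0, -0.7, 0.1]
width: -0.0004
gripper_force: 0.6
t 12.47 guide mm [[-26.8 -17.8]] z 0.0371 F [-1.  -0.7  0.1] xdir-off deg 0.01 q [-0.02  0.46  2.01  0.    0.68 -1.29]
```

Continue gently into the stop.

```bash
python3 -m jog '[[1,0,0.02,0,0,0,0],[1,0,0.04,0,0,0,0],[1,0,0.04,0,0,0,0]]'; python3 -c "
from h import *
where()"
```

```text
clock: 12.72
eef_pos: [0.5164, -0.0066, 0.0372]
ee_rot: [[-0.956, 0.294, -0.001], [0.294, 0.956, 0.0], [0.001, -0.0, -1.0]]
contact_force: [-1.5, -2.2, -0.5]
width: -0.0002
gripper_force: 0.8
t 12.72 guide mm [[-26.6 -16.1]] z 0.0372 F [-1.5 -2.2 -0.5] xdir-off deg -0.0 q [-0.02  0.46  2.    0.    0.68 -1.29]
```

```bash
python3 -m jog '[[1,0,0.02,0,0,0,0],[1,0,0.04,0,0,0,0],[1,0,0.04,0,0,0,0]]'; python3 -c "
from h import *
where()"
```

```text
clock: 12.97
eef_pos: [0.5166, -0.0056, 0.0372]
ee_rot: [[-0.956, 0.293, -0.001], [0.293, 0.956, -0.001], [0.001, -0.001, -1.0]]
contact_force: [-2.1, -5.5, -0.6]
width: 0.0002
gripper_force: 3.2
t 12.97 guide mm [[-26.6 -15.1]] z 0.0372 F [-2.1 -5.5 -0.6] xdir-off deg 0.03 q [-0.01  0.46  2.   -0.    0.68 -1.29]
```

```bash
python3 -m jog '[[1,0,0.02,0,0,0,0],[1,0,0.04,0,0,0,0],[1,0,0.04,0,0,0,0]]'; python3 -c "
from h import *
where()"
```

```text
clock: 13.22
eef_pos: [0.5167, -0.0052, 0.0371]
ee_rot: [[-0.956, 0.293, -0.002], [0.293, 0.956, -0.002], [0.001, -0.003, -1.0]]
contact_force: [-5.1, -14.3, 2.2]
width: 0.0001
gripper_force: 7.5
t 13.22 guide mm [[-26.7 -14.7]] z 0.0371 F [ -5.1 -14.3   2.2] xdir-off deg 0.07 q [-0.01  0.46  2.   -0.    0.68 -1.28]
```

```bash
python3 -m jog '[[1,0,-0.15,0,0,0,0],[1,0,-0.3,0,0,0,0],[1,0,-0.3,-0.7,0,0,0],[1,0,-0.3,-1.6,0,0,0],[1,0,-0.3,-2.5,0,0,0],[1,0,-0.3,-3.4,0,0,0],[1,0.3,0.3,-4,0,0,0],[1,0.7,1.0,-4,0,0,0]]'; python3 -m jog '[[1,0.6,0.7,0,0,0,0],[1,1.2,1.4,0,0,0,0],[1,1.8,2.1,0,0,0,0],[1,2.4,2.8,0,0,0,0],[1,3,3.5,0,0,0,0],[1,3.6,4.2,0,0,0,0],[1,4.2,4.9,0,0,0,0],[1,4.8,5.6,0,0,0,0]]'
python3 - <<'E'
from h import *
where()
p,d=arm.snapshot("top"); s,_=arm.snapshot("side"); cv2.imwrite("pics/t4.png",p)
a=cv2.resize(p[140:260,230:390],(640,480),interpolation=2); b=cv2.resize(s[215:315,225:358],(640,480),interpolation=2)
cv2.imwrite("pics/c4.png",cv2.resize(np.hstack([a,b]),(800,300)))
m=red(p); m[:150]=0;m[280:]=0;m[:,:280]=0;m[:,400:]=0
v,u=np.nonzero(m); X=tog(onz("top",np.c_[u,v],.058)); k=np.hypot(*X.T)<60; X=X[k]; print(len(X),X.mean(0)); 
if len(X)>5:
    w=np.linalg.svd(X-X.mean(0))[2][0]; print("wing axis deg in guide",np.degrees(np.arctan2(w[1],w[0])))
g=cv2.cvtColor(p,cv2.COLOR_BGR2HSV); v,u=np.nonzero((g[...,1]<60)&(g[...,2]>100)); X=tog(onz("top",np.c_[u,v],.068))
for lo,hi in((-70,-30),(30,60)):
    q=X[(X[:,0]>lo)&(X[:,0]<hi)&(X[:,1]>30)&(X[:,1]<90)]; print(len(q),np.percentile(q[:,1],[2,50,98]))
p0=cv2.imread("pics/top0.png");
E
```

```text
clock: 13.88
eef_pos: [0.5066, 0.0426, 0.203]
ee_rot: [[-0.955, 0.297, 0.01], [0.297, 0.955, 0.001], [-0.01, 0.004, -1.0]]
contact_force: [1.8, 1.4, -0.4]
width: 0.0001
gripper_force: 0.0
clock: 14.55
eef_pos: [0.3842, 0.3153, 0.1977]
ee_rot: [[-0.956, 0.294, 0.001], [0.294, 0.956, 0.001], [-0.0, 0.002, -1.0]]
contact_force: [1.1, -0.0, 0.8]
width: 0.0005
gripper_force: 0.0
t 14.55 guide mm [[-247.6  252.7]] z 0.1977 F [ 1.1 -0.   0.8] xdir-off deg -0.0 q [ 0.68  0.19  1.94  0.    1.01 -0.59]
113 [-0.826711   -0.42049499]
wing axis deg in guide -179.53038927040254
64 [44.11213921 48.00243773 52.30319655]
48 [43.66051805 48.016306   51.91895346]
```

View pics/c4.png

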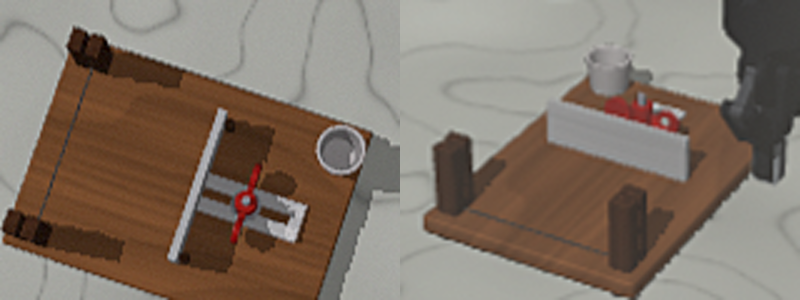

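The final picture shows the fence home against both dowels (faces at 44 and 52 mm), the wings parallel to it with the dot at the near wing (side (672,122)), and the salt in place.

```bash
python3 -c "
from workcell import arm
print(arm.hand_in())"
```

```text
the job is handed in; nothing more can be done
None
```

I pushed the fence home against both dowel stops, then tightened the wing screw to its hard stop in two clockwise strokes. The job was handed in at about 15 s with the arm clear; the last picture showed the fence home, the wings parallel to it and the salt cup where it was.

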